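# Fold the serving tongs and put them away in their case

### The job

Two pairs of serving tongs lie open on the brown board. Fold each pair fully closed and lay it flat in the pale wooden tongs case with the two bays: the long pair in the long bay, the short pair in the short bay, down on the floor of the bay, folded and let go.

Things in the scene. Friction and masses are not known exactly. Their poses are not given: they have to be found in the camera images.
- tongs_long: Long tongs: two straight steel arms, black sleeves, flat jaws, on their side. 200 mm long, 24 wide over the sleeves when folded, 22 tall (jaws 26), 125 g. Origin: underside, half-way along, on the folded midline; +x to the jaws, z up. Upright hinge pin at x = -88 mm. Body = the -y arm; the other swings to +y. Squeeze the sleeves (x = -45 to 45) square to the arms' bisector to fold, then lift.
- tongs_long_arm (a joint): Opening angle of the long tongs, rad: 0 folded (stop), starts 0.30 to 0.42 (then at most 62 mm wide over the sleeves at half length). Positive turns the second arm about the hinge pin towards the body's +y. Friction 0.04 N m, no spring: stays where left. Either end of the tongs may lie at either end of the bay.
- tongs_short: Short tongs, like the long ones but 150 mm long with small round jaws (28 mm tall); 24 mm wide over the sleeves when folded, 22 tall, 125 g. Origin: underside, half-way along, on the folded midline; +x to the jaws, z up. Hinge pin at x = -63 mm, sleeves x = -34 to 34. Body = the -y arm; the other swings to +y. Its jaws point roughly the other way from the long pair's.
- tongs_short_arm (a joint): Opening angle of the short tongs, rad: 0 folded (stop), starts 0.30 to 0.42; same sense and friction as the long pair.
- board: Brown wooden board, fixed, 280 x 420 x 12 mm (x, y, z), origin at the centre of its underside on the counter; the tongs lie on its top, 12 mm up. A straight palette knife (no hinge, not part of the job) lies between them.
- case: Pale wooden tongs case, grey lining, fixed, 264 x 174 mm, 30 tall, origin under its centre. Floor 8 mm thick, walls 22 above it. Two bays along x, 60 mm wide inside, centrelines 90 apart: long bay (+y) 240 mm long inside, short bay (-y) 186, with a block at each end. All long walls are cut away to the floor over the middle 100 mm, for the fingers. Not the plain tray at the counter's far edge.
- long_bay (a point): Centre of the long bay, on its floor (8 mm above the counter). x runs along the bay, z up.
- short_bay (a point): Centre of the short bay, on its floor (8 mm above the counter). x runs along the bay, z up.
Things that resemble listed ones, but are neither listed nor needed, are in the scene too. Leave any purple look-alike of the tongs_long alone.

How it is judged:
At the end, for the whole second after the job is handed in: Both tongs are folded (opening under 0.1 rad), the long pair in the long bay and the short pair in the short bay: origin within 8 mm of the bay floor in height, within 25 mm of the bay's centre across and 30 mm along it (the bay's own walls keep it nearer), lying flat to 0.1 rad and at rest (value of joint each of tongs_long_arm, tongs_short_arm below 0.1 rad and z of tongs_long in the frame of long_bay below 0.008 m and z of tongs_short in the frame of short_bay below 0.008 m and y of tongs_long in the frame of long_bay between -0.025 and 0.025 m and y of tongs_short in the frame of short_bay between -0.025 and 0.025 m and x of tongs_long in the frame of long_bay between -0.03 and 0.03 m and x of tongs_short in the frame of short_bay between -0.03 and 0.03 m and angle between each of tongs_long, tongs_short's own z axis and vertical below 0.1 rad and linear speed of each of tongs_long, tongs_short below 0.02 m/s); the robot touches nothing.
It also fails if it takes over 70 s, if anything falls off the work surface, if the arm or the gripper's body presses on something with over 40 N, if the wrist force passes 120 N, or if a joint passes its speed limit or range.

### The arm

A 6-joint arm with a two-finger parallel gripper is mounted at the origin on the work surface. World frame = base frame: x ahead of the robot, y to its left, z up, the work surface at z = 0. Lengths are in m, angles in rad, forces in N, time in s.
With the tool pointing down it reaches from about 0.275 to 1 m from the base axis. Payload 8.4 kg.
Tool frame: the origin (TCP) lies on the centre line of the jaws, within the pads' length; the fingertips stand 17 mm ahead of it and the grasp point (between the pads) lies 2 mm behind it (bot.tcp_to_tips is the z of the fingertips in the tool frame, in m); z points along the fingers, y is the line along which they close (so a half turn about z gives the same grasp; the last joint's range is limited). The gripper opens to 85 mm and grips with 20 to 120 N. Pads are 22 mm wide; open, the fingers measure 114 mm over their backs; the gripper's body (76 mm by 85 mm) begins 54 mm behind the grasp point. The pads swing forward as they close: fully open they stand 13 mm farther back than shut.
Start: joints at [-1.158, 0.353, 1.633, -0, 1.155, -0.002], TCP at [0.252, -0.572, 0.248] pointing down, gripper open.
Joint ranges: [-2.63, 2.63], [-0.92, 2.1], [0.06, 2.66], [-1.3, 4.44], [0, 2.69], [-3.02, 3.02]. Speed limits (rad/s): [2.22, 2.22, 2.79, 3.14, 3.14, 3.14].

### API

Orientations are given as a unit quaternion [x, y, z, w].
In Python, from workcell import bot, hand, kinematics, get_obs, vision, hand_in gives the robot as it stands. The module is installed in compiled form; this text tells all that it offers. Calls block until the motion is done:
- bot.reach(position, orientation): joint-space move of the TCP to a pose.
- bot.servo_line(position, ori=None, velocity=0.15): straight line of the TCP; ori=None keeps the orientation; velocity is the mean speed in m/s.
- bot.goto_joints(angles): joint-space move.
- hand.move_gripper(opening, strength=None): finger opening in m; strength is the grip in N (None keeps the last); returns when the fingers have stopped.
- bot.dwell(seconds).
- kinematics.solve_ik(position, orientation): joint angles nearest the present ones, or None.
- get_obs(): the state.
- vision.read_camera(name): name is "scene" or "top"; returns a dict with "frame" (400x640x3 uint8, red, green, blue), "intrinsics" (3x3 intrinsics, pixels), "view" (4x4, takes a point from world to camera coordinates). Camera axes: x right, y down, z forward; pixel columns grow to the right and rows downward; lengths in m; the calibration is good to about 2 mm. A picture is of the moment at which its call begins. There is no depth.
A pose or a line that the arm cannot do raises bot.IKError and nothing moves.
- hand_in(): hands the job in; it is judged then, once.
The state is a dict: "time_s": time; "joint_pos": joint angles; "joint_vel": joint speeds; "joint_efforts": joint torques, N m; "position": TCP position; "orientation": TCP orientation; "wrist_force": force on the tool from outside, world axes, zero at the start; "ft_torque": the same for the moment, N m; "gripper_width": finger opening in m; "grip_force": force on a finger pad.
Only numpy, scipy, OpenCV 4.12 (cv2) and the standard library are available. Lean on these libraries where they do the work, as an engineer would, in place of code of your own. Each camera call takes 0.05 s, during which the arm holds its last target. There are 200 camera calls.

## Working session

There is one attempt and no reset: what is moved stays moved. The work goes in short steps, each a Python script; the robot and the scene stay as the last script left them, time stands still between calls to the robot, and variables do not carry over. Pictures are saved under pics/ and viewed, at most 10 in all, crops included, and the job is handed in when it is done.

```bash
mkdir -p pics; python3 - <<'E'
from workcell import *
import cv2,numpy as np
for n in("top","scene"):
    d=vision.read_camera(n);cv2.imwrite(f"pics/{n}0.png",d["frame"][:,:,::-1]);np.savez(f"{n}.npz",**d)
    print(n,d["intrinsics"].round(1).tolist(),d["view"].round(3).tolist())
print(get_obs()["time_s"])
E
```

```text
top [[486.2, 0.0, 323.5], [0.0, 486.2, 194.0], [0.0, 0.0, 1.0]] [[-0.01, -1.0, 0.016, -0.006], [-0.994, 0.008, -0.111, 0.425], [0.111, -0.017, -0.994, 1.219], [0.0, 0.0, 0.0, 1.0]]
scene [[511.0, 0.0, 321.3], [0.0, 511.0, 202.4], [0.0, 0.0, 1.0]] [[0.661, 0.75, -0.002, -0.264], [0.633, -0.559, -0.536, -0.258], [-0.403, 0.353, -0.844, 1.621], [0.0, 0.0, 0.0, 1.0]]
0.1
```

View pics/top0.png

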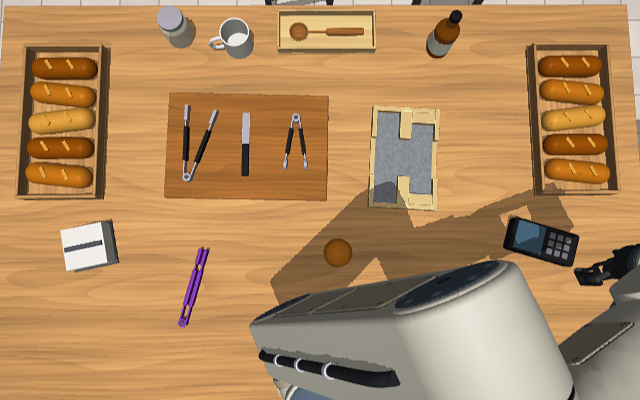

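View pics/scene0.png

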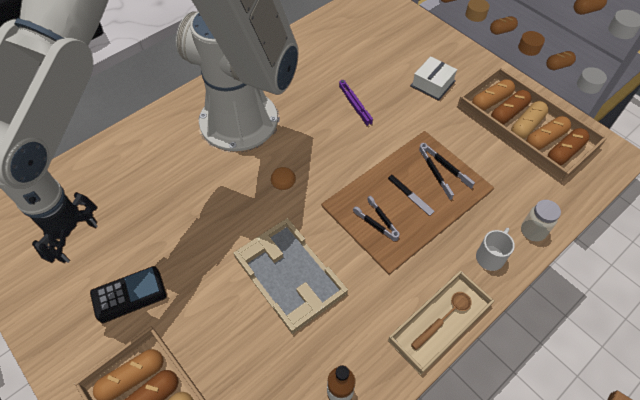

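Candidates in the top view: long black-sleeved tongs, hinge about (187,177), is the one I want. The purple folded look-alike at (193,287) and the palette knife at (246,143) are to be left alone. Short tongs have their hinge at about (296,118). The case with the grey lining is at (404,157), and the plain tray at (327,31) is not it. Now a close crop to check.

```bash
cat > h.py <<'E'
import numpy as np,cv2
def cast(d,uv,z):
    K,V=d["intrinsics"],d["view"];R,t=V[:3,:3],V[:3,3]
    uv=np.atleast_2d(uv).astype(float)
    r=(np.linalg.inv(K)@np.c_[uv,np.ones(len(uv))].T).T@R
    c=-R.T@t
    return c+r*((z-c[2])/r[:,2])[:,None]
def comps(m,amin,off=(0,0)):
    n,l,s,c=cv2.connectedComponentsWithStats(m.astype(np.uint8),connectivity=8)
    return [(np.argwhere(l==i)[:,::-1]+off,s[i,4]) for i in range(1,n) if s[i,4]>=amin]
E
python3 - <<'E'
from h import *
for n,(x0,y0,x1,y1) in dict(top=(160,85,445,215),scene=(230,125,500,335)).items():
    d=np.load(n+".npz");f=d["frame"]
    if n=="top":
        cv2.imwrite("pics/crop.png",cv2.resize(f[y0:y1,x0:x1,::-1],None,fx=2.8,fy=2.8,interpolation=cv2.INTER_CUBIC))
    g=f[y0:y1,x0:x1].astype(int)
    blk=g.max(2)<60
    print(n,"black")
    for p,a in comps(blk,25,(x0,y0)):
        w=cast(d,p,.030); c=w.mean(0);u,s,vt=np.linalg.svd(w-c); pr=(w-c)@vt[0]
        print(a,p.mean(0).round(1),c.round(4),"dir",np.degrees(np.arctan2(vt[0,1],vt[0,0])).round(1),"len",np.ptp(pr).round(3))
    print("case pale")
    hsv=cv2.cvtColor(f,cv2.COLOR_RGB2HSV)[y0:y1,x0:x1].astype(int)
    print("steel")
    st=(hsv[...,1]<45)&(hsv[...,2]>130)
    for p,a in comps(st,6,(x0,y0)):
        print(a,p.mean(0).round(1),cast(d,p,.034).mean(0).round(4))
E
```

```text
top black
192 [185.8 143.1] [0.5589 0.3422 0.03  ] dir 179.5 len 0.094
106 [288.9 140.8] [0.5631 0.0783 0.03  ] dir 170.3 len 0.069
96 [301.9 141. ] [0.5624 0.0448 0.03  ] dir -172.4 len 0.069
193 [202.3 146.1] [0.5508 0.2999 0.03  ] dir 159.7 len 0.091
221 [245.  159.4] [0.5154 0.1906 0.03  ] dir -179.9 len 0.08
case pale
steel
54 [185.3 112.8] [0.6373 0.344  0.034 ]
52 [211.7 118. ] [0.6231 0.2763 0.034 ]
3413 [402.9 153.7] [ 0.5268 -0.2139  0.034 ]
238 [245.5 128. ] [0.5965 0.1893 0.034 ]
66 [295.5 119.2] [0.6189 0.0609 0.034 ]
37 [284.7 161.8] [0.5078 0.089  0.034 ]
37 [304.6 161.8] [0.5074 0.0381 0.034 ]
77 [186.8 172.1] [0.4831 0.337  0.034 ]
scene black
175 [446.4 164.4] [0.5616 0.3434 0.03  ] dir -2.8 len 0.094
143 [434.2 170.2] [0.552  0.3012 0.03  ] dir -21.7 len 0.096
150 [399.5 184.9] [0.5213 0.1887 0.03  ] dir -0.7 len 0.08
114 [383.3 217.1] [0.5662 0.0786 0.03  ] dir -13.0 len 0.072
134 [374.3 223.9] [0.5653 0.045  0.03  ] dir 6.0 len 0.07
case pale
steel
20 [248.  136.7] [ 0.0975 -0.0292  0.034 ]
24 [234.6 138.9] [ 0.0777 -0.0646  0.034 ]
42 [425.8 146.9] [0.4795 0.3438 0.034 ]
7 [230.9 146.3] [ 0.0932 -0.0896  0.034 ]
42 [467.2 177.7] [0.6339 0.3492 0.034 ]
41 [448.3 188.3] [0.6222 0.2811 0.034 ]
173 [421.1 203.5] [0.6058 0.1862 0.034 ]
27 [372.3 199.8] [0.5078 0.0934 0.034 ]
28 [358.9 210.1] [0.5077 0.0422 0.034 ]
52 [393.1 231.8] [0.6174 0.0639 0.034 ]
148 [491.5 245.1] [0.8166 0.2293 0.034 ]
2777 [292.1 276.8] [ 0.5385 -0.2214  0.034 ]
```

View pics/crop.png

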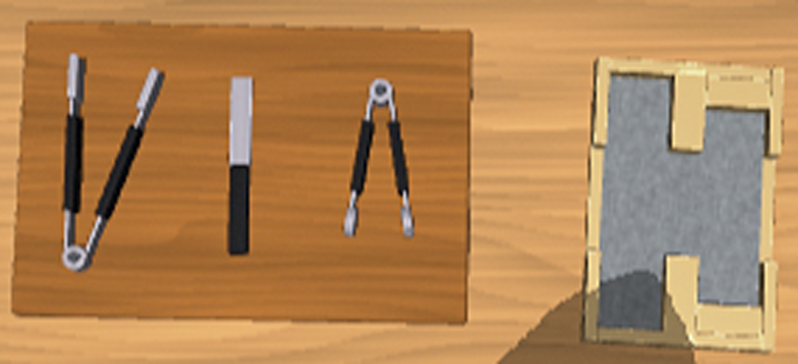

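The crop shows open black-sleeved tongs with steel jaws. The long pair's pin is at about top px (186.4,177), jaws up. The short pair's pin is at about (295.5,118), jaws down. The knife lies between them. In the case the long bay is on the left (+y) and the short bay, with its end blocks, is on the right. Next I measure the case and the pins.

```bash
python3 - <<'E'
from h import *
d=np.load("top.npz")
print("pins",cast(d,[[186.4,177.1],[295.7,117.6]],.034).round(4).tolist())
for n,(x0,y0,x1,y1) in dict(top=(365,100,442,212),scene=(230,220,352,335)).items():
    d=np.load(n+".npz");h=cv2.cvtColor(d["frame"],cv2.COLOR_RGB2HSV)[y0:y1,x0:x1].astype(int)
    m=(h[...,1]<60)&(h[...,2]>40)
    p,a=max(comps(m,100,(x0,y0)),key=lambda t:t[1])
    w=cast(d,p,.008)[:,:2]
    c=w.mean(0)
    for it in range(1):
        (cx,cy),sz,ang=cv2.minAreaRect((w*1000).astype(np.float32)); print(n,a,cx,cy,sz,ang)
    if n=="top":
        d0=w
    for lo,hi,nm in((.02,.07,"long"),(-.07,-.02,"short")):
        yc=cy/1000; xc=cx/1000
        best=[]
        for y in np.arange(yc+lo+.005,yc+hi-.005,.006):
            s=w[abs(w[:,1]-y)<.003][:,0]; best.append((s.min(),s.max()))
        b=np.median(best,0);print(nm,b.round(4),b.mean().round(4),np.ptp(b).round(4))
    ys=[]
    for x in np.arange(-.035,.04,.01)+cx/1000:
        s=w[abs(w[:,0]-x)<.004][:,1]; ys.append((round(x,3),s.min().round(4),s.max().round(4)))
    print(ys)
E
```

```text
pins [[0.4702, 0.3377, 0.034], [0.623, 0.0604, 0.034]]
top 3990 521.13916015625 -218.40570068359375 (149.93955993652344, 238.44862365722656) 85.97757720947266
long [0.4049 0.6412] 0.523 0.2363
short [0.4276 0.6082] 0.5179 0.1806
[(np.float64(0.486), np.float64(-0.2911), np.float64(-0.1419)), (np.float64(0.496), np.float64(-0.2915), np.float64(-0.1421)), (np.float64(0.506), np.float64(-0.2919), np.float64(-0.1423)), (np.float64(0.516), np.float64(-0.2922), np.float64(-0.1451)), (np.float64(0.526), np.float64(-0.2925), np.float64(-0.1453)), (np.float64(0.536), np.float64(-0.2929), np.float64(-0.1456)), (np.float64(0.546), np.float64(-0.2933), np.float64(-0.1458)), (np.float64(0.556), np.float64(-0.2963), np.float64(-0.146))]
scene 3786 514.5611572265625 -219.4844970703125 (162.65777587890625, 236.1559600830078) 85.98267364501953
long [0.4005 0.6351] 0.5178 0.2346
short [0.4209 0.6022] 0.5116 0.1813
[(np.float64(0.48), np.float64(-0.2892), np.float64(-0.1362)), (np.float64(0.49), np.float64(-0.2904), np.float64(-0.1381)), (np.float64(0.5), np.float64(-0.2897), np.float64(-0.1379)), (np.float64(0.51), np.float64(-0.291), np.float64(-0.1378)), (np.float64(0.52), np.float64(-0.2905), np.float64(-0.1395)), (np.float64(0.53), np.float64(-0.2931), np.float64(-0.1394)), (np.float64(0.54), np.float64(-0.2927), np.float64(-0.1411)), (np.float64(0.55), np.float64(-0.2936), np.float64(-0.141))]
```

```bash
cat > r.py <<'E'
from workcell import *
from h import *
from scipy.spatial.transform import Rotation as Ro
r=np.radians
def q(th):
    x=np.array([np.cos(th),np.sin(th),0]);z=np.array([0,0,-1.]);return Ro.from_matrix(np.c_[x,np.cross(z,x),z]).as_quat()
def pick_ori(p,th):
    c=[(abs(j[5]),t) for t in(th,th+np.pi,th-np.pi) if (j:=kinematics.solve_ik(p,q(t))) is not None]
    return q(min(c)[1])
def say(s):
    o=get_obs();print(s,round(o["time_s"],2),np.round(o["position"],4),"w",round(o["gripper_width"],4),"F",round(float(np.max(o["grip_force"])),1),np.round(o["wrist_force"],1),"j6",round(o["joint_pos"][5],2))
    return o
def pick(xy,th,z=.032):
    up=[*xy,.16]; o=pick_ori(up,th)
    hand.move_gripper(.085); bot.reach(up,o); bot.servo_line([*xy,z],velocity=.12); say("down")
    hand.move_gripper(.018,30); s=say("closed")
    return s["gripper_width"]<.029
def place(xy,th,z=.030):
    bot.servo_line([*get_obs()["position"][:2],.16],velocity=.15); say("lifted")
    up=[*xy,.13]; bot.reach(up,pick_ori(up,th)); bot.servo_line([*xy,z],velocity=.1); say("low")
def snap(n,k):
    d=vision.read_camera(n);cv2.imwrite(f"pics/{k}.png",d["frame"][:,:,::-1]);np.savez(f"{k}.npz",**d)
E
python3 - <<'E'
from r import *
for p,t in(([.5557,.3218,.03],r(-11)),([.5643,.0617,.03],r(-2)),([.522,-.173,.03],r(-3.7)),([.516,-.263,.03],r(-3.7))):
    print([np.round(j,2) if (j:=kinematics.solve_ik(p,q(a))) is not None else None for a in(t,t+np.pi)])
if pick((.5557,.3218),r(-11)):
    bot.servo_line([.5557,.3218,.16]); say("lift"); snap("scene","s1")
E
```

```text
[array([ 0.52,  0.64,  1.73, -0.  ,  0.77,  2.29]), array([ 0.52,  0.64,  1.73, -0.  ,  0.77, -0.86])]
[array([ 0.11,  0.56,  1.9 , -0.  ,  0.68,  1.71]), array([ 0.11,  0.56,  1.9 , -0.  ,  0.68, -1.43])]
[array([-0.32,  0.54,  1.94, -0.  ,  0.66,  1.31]), array([-0.32,  0.54,  1.94, -0.  ,  0.66, -1.83])]
[array([-0.47,  0.57,  1.87, -0.  ,  0.7 ,  1.16]), array([-0.47,  0.57,  1.87, -0.  ,  0.7 , -1.98])]
down 4.84 [0.5562 0.3221 0.0328] w 0.0851 F 0.0 [0.  0.2 0.1] j6 -0.86
closed 5.43 [0.5561 0.3221 0.0326] w 0.0229 F 30.9 [0.2 0.6 5.5] j6 -0.86
lift 6.43 [0.555  0.3214 0.1589] w 0.023 F 30.1 [-0.8  0.3 -1.3] j6 -0.86
```

Width 23 mm means the pair is folded (24 nominal). I place it now, then check.

```bash
sed -i 's/c=\[(abs(j\[5\])/j6=get_obs()["joint_pos"][5];c=[(abs(j[5]-(j6 if near else 0))/; s/def pick_ori(p,th)/def pick_ori(p,th,near=False)/; s/pick_ori(up,th));/pick_ori(up,th,True));/' r.py
python3 - <<'E'
from r import *
place((.522,-.173),r(-3.7))
hand.move_gripper(.05); say("rel")
bot.servo_line([.522,-.173,.16]); bot.reach([.5643,.0617,.2],pick_ori([.5643,.0617,.2],r(-2)))
snap("scene","s2");snap("top","t2")
a=cv2.imread("pics/s2.png")[100:340,200:520];cv2.imwrite("pics/s2c.png",cv2.resize(a,None,fx=2.5,fy=2.5,interpolation=cv2.INTER_CUBIC))
E
```

```text
lifted 6.73 [0.5547 0.3212 0.1593] w 0.023 F 30.1 [ 0.4 -0.1 -1.6] j6 -0.86
low 9.69 [ 0.5225 -0.1732  0.0305] w 0.0233 F 30.1 [ 0.4  0.6 -0.8] j6 -1.83
rel 10.07 [ 0.5222 -0.1731  0.0303] w 0.0505 F 0.0 [0.1 0.2 0.8] j6 -1.83
```

View pics/s2c.png

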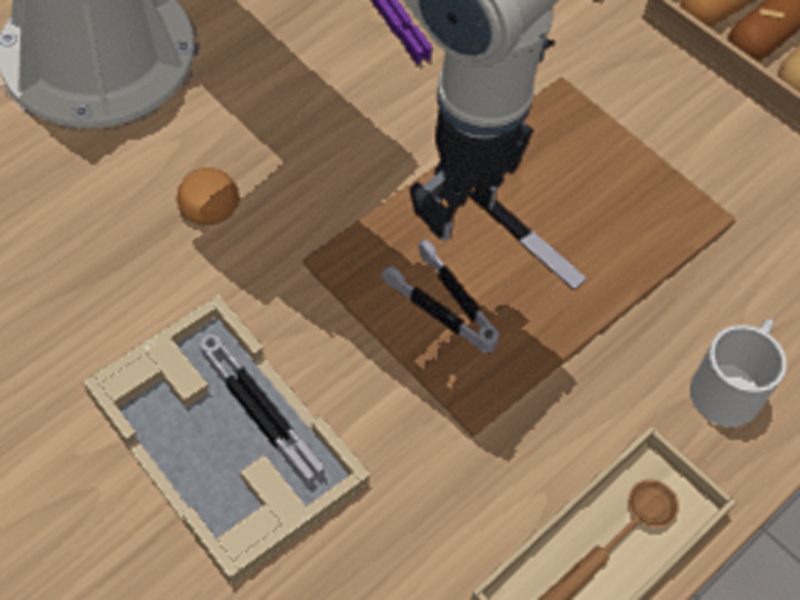

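The long pair lies folded and flat in the long bay (crop px ~(262,410)). The short pair is untouched. I pick it next.

```bash
python3 - <<'E'
from r import *
if pick((.5643,.0617),r(-2)):
    place((.516,-.263),r(-3.7))
    hand.move_gripper(.05); say("rel")
    bot.servo_line([.516,-.263,.16]); bot.reach([.5,.1,.25],pick_ori([.5,.1,.25],0)); bot.dwell(.3); say("end")
for n in("scene","top"): snap(n,n+"3")
a=cv2.imread("pics/top3.png")[95:215,360:450];b=cv2.imread("pics/scene3.png")[215:335,228:358]
cv2.imwrite("pics/f.png",cv2.resize(np.hstack([a,b]),None,fx=3.6,fy=3.6,interpolation=cv2.INTER_CUBIC))
for n,(x0,y0,x1,y1) in dict(top=(365,100,442,212),scene=(232,220,352,335)).items():
    d=np.load(n+"3.npz");g=d["frame"][y0:y1,x0:x1].astype(int)
    for p,s in comps(g.max(2)<60,25,(x0,y0)):
        w=cast(d,p,.028);rc=cv2.minAreaRect((w[:,:2]*1000).astype(np.float32))
        print(n,s,p.mean(0).round(1),w.mean(0).round(4),np.round(rc[1]),round(rc[2],1))
E
```

```text
down 14.08 [0.5649 0.0618 0.0327] w 0.085 F 0.0 [ 0.1  0.2 -0.4] j6 -1.43
closed 14.68 [0.5647 0.0618 0.0325] w 0.0228 F 29.9 [-1.3 -0.4  5.9] j6 -1.43
lifted 15.68 [0.564  0.0618 0.1591] w 0.0228 F 29.4 [-0.3 -0.3 -1.6] j6 -1.43
low 18.07 [ 0.5165 -0.2632  0.0306] w 0.0234 F 29.5 [ 0.6  1.  -1.1] j6 -1.98
rel 18.45 [ 0.5162 -0.2631  0.0303] w 0.0502 F 0.0 [-0.8  0.8  0.4] j6 -1.98
end 21.17 [0.5001 0.0994 0.2498] w 0.0501 F 0.0 [ 0.4  0.5 -0.5] j6 -1.38
top 313 [420.8 158.4] [ 0.5152 -0.2611  0.028 ] [ 26. 131.] 88.1
top 318 [386.2 156.4] [ 0.5211 -0.1719  0.028 ] [26. 98.] 85.4
scene 311 [302.9 262.2] [ 0.5238 -0.1732  0.028 ] [26. 94.] 85.6
scene 233 [274.5 281.7] [ 0.5176 -0.2625  0.028 ] [25. 72.] 86.7
```

View pics/f.png

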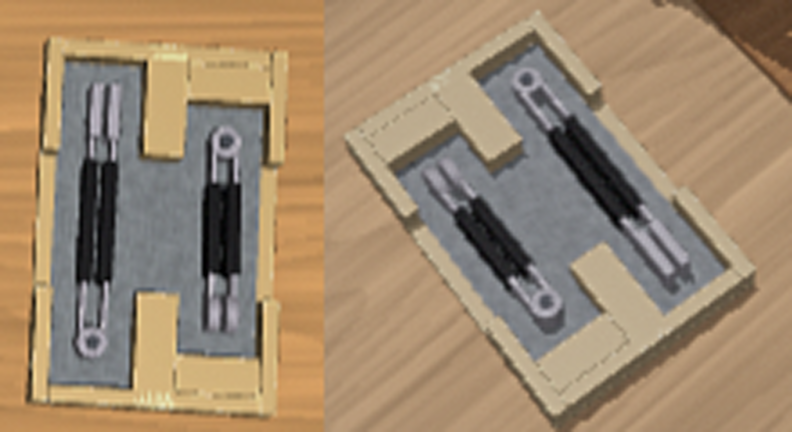

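Both pairs lie folded (26 mm measured over the sleeves) and flat, centred in the right bays: long at crop px (97,215), short at (222,230). The gripper is clear of everything.

```bash
python3 -c "
from workcell import hand_in
print(hand_in())"
```

```text
the job is handed in; nothing more can be done
None
```

Both tongs were folded, laid in their bays and released, and I handed the job in at about 21 s; the hand-in call returned no verdict, but the last pictures show both pairs flat, closed and centred.

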